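# Rebuild the balanced-stone desk ornament

## Task

Rebuild the balanced-stone ornament on its round plinth: lay the white stone centred on the sloping top of the grey stone, flat face to flat face and turned so that the two slopes cancel and its own top comes level; then stand the red stone upright by its small foot in the middle of that level top. Set each stone down gently and let go of it only when it rests, leave the grey stone where it stands, and do not push the glue stick or the stapler about.

Things in the scene. Friction and masses are not known exactly. Their poses are not given: they have to be found in the camera images.
- grey_stone: dark grey faceted stone, 133 x 104 x 57 mm, 0.95 kg, loose on a fixed round wooden plinth (156 mm across, 12 mm high, felt top). Origin: centre of its underside, z up. Its large flat top slopes down 12 degrees towards its own +x: 46 mm high over the origin, 57 mm at the thick -x end, 34 mm at the thin +x end
- grey_top (a point): point on the grey stone's sloping top face, straight above its origin. Its z axis is the outward normal of that face, its x axis points down the slope, its y axis is level. The face reaches about 45 mm each way along x and 35 mm each way along y from here
- white_stone: off-white wedge stone, 112 (own x) x 52 (y) x 42 mm, 0.3 to 0.5 kg, lying on its flat underside (98 x 46 mm; origin at its centre, z up). Its top rises 12 degrees towards own +x: 32 mm thick over the origin, 25 at x = -32, 42 at the thick +x end. Grip its upright parallel sides y = +-26, x = -32 to 33 mm. Mass centre x = 8, z = 16 mm. It fits with origin and x axis on those of grey_top
- white_top (a point): middle of the flat top face of the white stone, 6 mm towards its +x from its origin and 33.3 mm above its underside. Its z axis is the outward normal of the top face, its x axis climbs the slope. The face reaches about 36 mm each way along x and 26 mm each way along y
- red_stone: brick-red lopsided stone, 72 (own x) x 44 (y) x 80 mm, 0.25 to 0.45 kg, standing on its small flat foot (40 x 30 mm; origin at its centre, z up). It leans out to 45 mm at +x, 27 mm at -x. Grip its upright parallel sides y = +-22 mm, from 14 to 54 mm above the foot, x = -10 to 22 mm. Mass centre x = 5, z = 35 mm
- glue_stick: bystander: white and red glue stick standing on the desk, 27 mm across, 90 mm high. Origin: centre of its underside
- stapler: bystander: black desk stapler, 42 x 153 x 60 mm (long along its own y), loose. Origin: centre of its underside
Things that resemble listed ones, but are neither listed nor needed, are in the scene too. Of the things shaped like the white_stone, the white one is meant.

How it is judged:
On the way:
1. the white stone rests on the grey stone's slope by itself, centred, its top level (x of white_stone in the frame of grey_top between -0.018 and 0.018 m and y of white_stone in the frame of grey_top between -0.015 and 0.015 m and z of white_stone in the frame of grey_top between -0.006 and 0.006 m and angle between white_top's own z axis and vertical below 0.1 rad and contact force between white_stone and grey_stone above 0.5 N and contact force between the fingers and white_stone below 0.05 N and linear speed of white_stone below 0.02 m/s and angular speed of white_stone below 0.1 rad/s), for 0.2 s.
At the end, for the whole second after the job is handed in: White flat on the grey slope, within 18 mm along, 15 across and 6 off grey_top, its top level to 0.10 rad; red upright on it to 0.12 rad, foot within 15 mm along, 13 across and 6 off white_top; grey level to 0.06 rad, moved under 30 mm; white and red still and released (all of step 1 and x of red_stone in the frame of white_top between -0.015 and 0.015 m and y of red_stone in the frame of white_top between -0.013 and 0.013 m and z of red_stone in the frame of white_top between -0.006 and 0.006 m and angle between red_stone's own z axis and vertical below 0.12 rad and contact force between red_stone and white_stone above 0.5 N and distance of grey_stone from where it was at the start of the episode below 0.03 m and angle between grey_stone's own z axis and vertical below 0.06 rad and contact force between the fingers and red_stone below 0.05 N and linear speed of red_stone below 0.02 m/s and angular speed of red_stone below 0.1 rad/s); the robot touches nothing.
It fails at once if the white stone is dropped or falls (faster than 0.5 m/s out of the fingers) (linear speed of white_stone above 0.5 m/s and contact force between the fingers and white_stone below 0.01 N).
It fails at once if the red stone is dropped or falls (faster than 0.5 m/s out of the fingers) (linear speed of red_stone above 0.5 m/s and contact force between the fingers and red_stone below 0.01 N).
It fails at once if the grey stone is shifted by more than 40 mm (distance of grey_stone from where it was at the start of the episode above 0.04 m).
It fails at once if the glue stick is shifted by more than 40 mm or knocked over (distance of glue_stick from where it was at the start of the episode above 0.04 m or angle between glue_stick's own z axis and vertical above 0.5 rad).
It fails at once if the stapler is shifted by more than 40 mm (distance of stapler from where it was at the start of the episode above 0.04 m).
It also fails if it takes over 56 s, if anything falls off the work surface, if the arm or the gripper's body presses on something with over 40 N, if the wrist force passes 120 N, or if a joint passes its speed limit or range.

## Robot

A 6-joint arm with a two-finger parallel gripper is mounted at the origin on a cart in front of the work surface, level with it; the furniture and walls round the work are solid. World frame = base frame: x ahead of the robot, y to its left, z up, the work surface at z = 0. Lengths are in m, angles in rad, forces in N, time in s.
With the tool pointing down it reaches from about 0.425 to 0.95 m from the base axis. Payload 14.7 kg.
Tool frame: the origin (TCP) lies midway between the tips of the shut fingers; the grasp point (between the pads) lies 19 mm behind it; z points along the fingers, y is the line along which they close (so a half turn about z gives the same grasp; the last joint's range is limited). The gripper opens to 85 mm and grips with 20 to 120 N. Pads are 22 mm wide; open, the fingers measure 114 mm over their backs; the gripper's body (76 mm by 85 mm) begins 54 mm behind the grasp point. The pads swing forward as they close: fully open they stand 13 mm farther back than shut.
Start: joints at [-1.326, 0.48, 1.596, -0, 1.065, -0.047], TCP at [0.187, -0.623, 0.231] pointing down, gripper open.
Joint ranges: [-2.75, 2.75], [-0.82, 2.05], [0.23, 2.67], [-1.56, 4.7], [0.09, 2.69], [-2.92, 2.92]. Speed limits (rad/s): [1.89, 1.89, 2.39, 3.01, 3.01, 3.01].

## Interface

Orientations are given as a 3x3 rotation matrix whose columns are the frame's x, y, z axes.
In Python, from plant import manip, imaging, status gives the robot as it stands. Calls block until the motion is done:
- manip.move_to(position, orientation): joint-space move of the TCP to a pose.
- manip.move_linear(position, attitude=None, v=0.15): straight line of the TCP; attitude=None keeps the orientation; v is the mean speed in m/s.
- manip.move_j(angles): joint-space move.
- manip.set_gripper(opening, f_grip=None): opening from 0.0 (shut) to 1.0 (fully open); f_grip is the grip in N (None keeps the last); returns when the fingers have stopped.
- manip.wait(seconds).
- manip.solve_ik(position, orientation): joint angles nearest the present ones, or None.
- imaging.snapshot(name): name is "scene" or "top" or "wrist"; returns the picture (400x640x3 uint8, blue, green, red); there is no depth.
- imaging.calibration(name): a dict with "K" (3x3 intrinsics, pixels), "D" ([k1, k2, p1, p2, k3] as OpenCV has them; the pictures are not rectified), "extrinsics" (4x4, takes a point from camera to world coordinates); the wrist camera has in their place "hand_eye" (4x4, takes a point from camera to tool coordinates, whose origin is the TCP and whose axes are the flange's). Camera axes: x right, y up, looking along -z (the intrinsics and any distortion apply to the point x, -y, -z); pixel columns grow to the right and rows downward; lengths in m; the calibration is good to about 2 mm. A picture is of the moment at which its call begins: read the wrist's pose just before it. calibration takes no time and is no camera call.
A pose or a line that the arm cannot do raises manip.IKError and nothing moves.
- manip.finish_job(): hands the job in; it is judged then, once.
Readings, each from a call of its own:
- status.get_time_s(): time.
- status.get_joint_positions(): joint angles.
- status.get_qd(): joint speeds.
- status.get_joint_torque(): joint torques, N m.
- status.get_tcp_pos(): TCP position.
- status.get_tcp_rot(): TCP orientation.
- status.get_contact_force(): force on the tool from outside, world axes, zero at the start.
- status.get_wrist_torque(): the same for the moment, N m.
- status.get_width(): opening from 0.0 (shut) to 1.0 (fully open).
- status.get_grasp_force(): force on a finger pad.
Only numpy, scipy, OpenCV 4.12 (cv2) and the standard library are available. Lean on these libraries where they do the work, as an engineer would, in place of code of your own. Each camera call takes 0.05 s, during which the arm holds its last target. There are 200 camera calls.

## Working session

There is one attempt and no reset: what is moved stays moved. The work goes in short steps, each a Python script; the robot and the scene stay as the last script left them, time stands still between calls to the robot, and variables do not carry over. Pictures are saved under pics/ and viewed, at most 10 in all, crops included, and the job is handed in when it is done.

```bash
mkdir -p pics; ls; python3 - <<'E'
from plant import manip, imaging, status
import cv2,numpy as np
for n in("scene","top"):
    cv2.imwrite(f"pics/{n}0.png",imaging.snapshot(n)); c=imaging.calibration(n); print(n,c)
print(imaging.calibration("wrist"),status.get_time_s())
E
```

```text
pics
scene {'K': array([[501.52162761,   0.        , 314.69179198],
       [  0.        , 501.52162761, 187.91872622],
       [  0.        ,   0.        ,   1.        ]]), 'D': array([-0.136418,  0.      ,  0.      ,  0.      ,  0.      ]), 'extrinsics': array([[-0.84519415,  0.23070732, -0.48210059, -0.18244208],
       [-0.53445573, -0.36817791,  0.76079044,  1.03169888],
       [-0.00197886,  0.90067705,  0.43448467,  0.71861019],
       [ 0.        ,  0.        ,  0.        ,  1.        ]])}
top {'K': array([[495.0065686 ,   0.        , 324.03318803],
       [  0.        , 495.0065686 , 194.6449036 ],
       [  0.        ,   0.        ,   1.        ]]), 'D': array([-0.13168311,  0.        ,  0.        ,  0.        ,  0.        ]), 'extrinsics': array([[ 0.01021036,  0.99624364, -0.08599042,  0.39168683],
       [-0.99993825,  0.00979527, -0.00524777, -0.13604385],
       [-0.00438576,  0.08603869,  0.99628214,  1.84307013],
       [ 0.        ,  0.        ,  0.        ,  1.        ]])}
{'K': array([[307.90216332,   0.        , 327.02194976],
       [  0.        , 307.90216332, 198.56696111],
       [  0.        ,   0.        ,   1.        ]]), 'D': array([-0.05890522,  0.        ,  0.        ,  0.        ,  0.        ]), 'hand_eye': array([[ 3.47754496e-04,  9.46201899e-01,  3.23576646e-01,
         8.44088870e-02],
       [ 9.99999939e-01, -3.34011660e-04, -9.80046238e-05,
         2.75364638e-04],
       [ 1.53462118e-05,  3.23576661e-01, -9.46201958e-01,
        -1.41676301e-01],
       [ 0.00000000e+00,  0.00000000e+00,  0.00000000e+00,
         1.00000000e+00]])} 0.1
```

View pics/scene0.png

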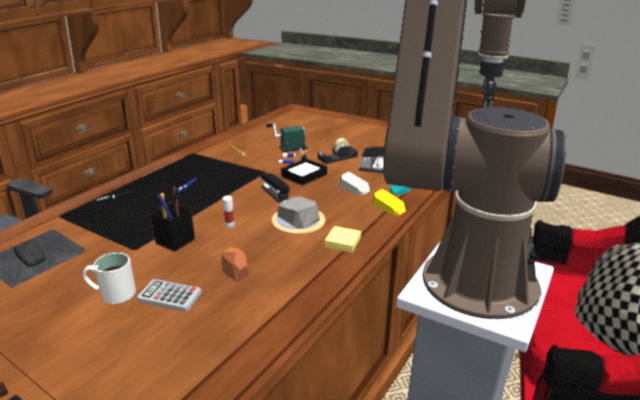

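View pics/top0.png

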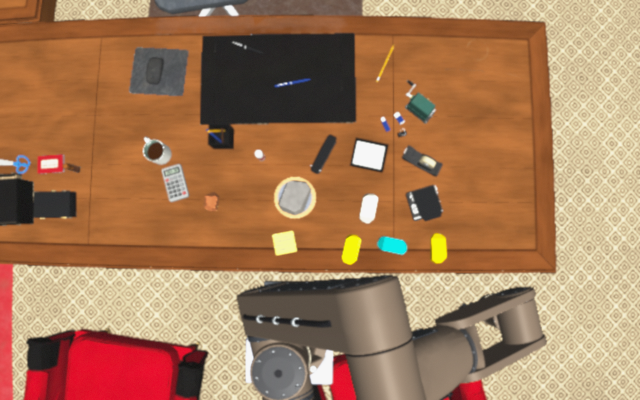

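The top view shows the grey stone on its plinth at (295,197), white wedge at (369,208), red stone at (211,202), glue stick at (258,154) and stapler at (322,153). Similar shapes: white (369,208), yellow (351,249) and (439,248), cyan (392,245). The white one is meant. Next I'll get coarse positions and then take wrist close-ups.

```bash
cat > h.py <<'E'
from plant import manip, imaging, status
import cv2,numpy as np
def cam(n):
    c=imaging.calibration(n)
    if n=="wrist":
        T=np.eye(4);T[:3,:3]=status.get_tcp_rot();T[:3,3]=status.get_tcp_pos()
        return c["K"],c["D"],T@c["hand_eye"]
    return c["K"],c["D"],c["extrinsics"]
def rays(C,px):
    K,D,E=C
    p=cv2.undistortPoints(np.float64(px).reshape(-1,1,2),K,D)[:,0]
    d=np.c_[p[:,0],-p[:,1],-np.ones(len(p))]@E[:3,:3].T
    return E[:3,3],d
def plane(C,px,z=0,n=(0,0,1),p0=None):
    o,d=rays(C,px);n=np.float64(n);p0=np.float64([0,0,z]) if p0 is None else np.float64(p0)
    return o+d*(((p0-o)@n)/(d@n))[:,None]
def proj(C,P):
    K,D,E=C
    q=(np.float64(P).reshape(-1,3)-E[:3,3])@E[:3,:3]
    return cv2.projectPoints(q*[1,-1,-1],np.zeros(3),np.zeros(3),K,D)[0][:,0]
def down(yaw):  # tool z down, tool x at yaw in the world
    c,s=np.cos(yaw),np.sin(yaw)
    return np.array([[c,s,0],[s,-c,0],[0,0,-1.]])
def save(C,name):
    im=imaging.snapshot("wrist");np.savez(f"pics/{name}.npz",K=C[0],D=C[1],E=C[2]);cv2.imwrite(f"pics/{name}.png",im);return im
def load(name):
    z=np.load(f"pics/{name}.npz");return (z["K"],z["D"],z["E"]),cv2.imread(f"pics/{name}.png")
E
python3 - <<'E'
from h import *
C=cam("top")
for n,p,z in [("grey",(295,197),.06),("white",(369,208),.035),("red",(211,202),.05),("glue",(258,154),.09),("stapler",(322,153),.05),("yel",(351,249),.035),("cy",(392,245),.035)]:
    print(n,plane(C,[p],z)[0].round(3))
print(status.get_tcp_rot().round(3))
P=plane(C,[(369,208)],.035)[0]
yaw0=np.arctan2(P[1],P[0])
for nm,px in [("white",(369,208)),("grey",(295,197)),("red",(211,202))]:
    P=plane(C,[px],.04)[0]
    for yaw in (np.arctan2(P[1],P[0])+np.array([0,np.pi,np.pi/2,-np.pi/2])):
        R=down(yaw); q=manip.solve_ik(np.r_[P[:2],.28]+R[:,0]*.05,R); print(nm,round(yaw,2),None if q is None else np.round(q,2))
E
```

```text
grey [ 0.536 -0.022  0.06 ]
white [ 0.5   -0.292  0.035]
red [0.515 0.287 0.05 ]
glue [0.687 0.112 0.09 ]
stapler [ 0.7   -0.118  0.05 ]
yel [ 0.35  -0.227  0.035]
cy [ 0.366 -0.376  0.035]
[[ 0.958  0.288 -0.   ]
 [ 0.288 -0.958  0.001]
 [ 0.    -0.001 -1.   ]]
white -0.53 [-0.58  0.41  1.59 -0.    1.14  1.52]
white 2.61 [-0.58  0.26  1.81 -0.    1.07 -1.63]
white 1.04 [-0.49  0.34  1.7  -0.    1.1   0.03]
white -2.1 None
grey -0.04 [-0.09  0.35  1.68 -0.    1.11  1.52]
grey 3.1 [-0.1   0.2   1.9  -0.    1.05 -1.63]
grey 1.53 [-0.    0.28  1.79 -0.    1.08  0.04]
grey -1.61 None
red 0.51 [ 0.46  0.43  1.56 -0.    1.16  1.52]
red 3.65 [ 0.45  0.28  1.79 -0.    1.08 -1.63]
red 2.08 [ 0.54  0.36  1.67 -0.    1.11  0.03]
red -1.06 None
```

```bash
python3 - <<'E'
from h import *
Ct=cam("top");ims=[]
for nm,px in [("white",(369,208)),("grey",(295,197)),("red",(211,202))]:
    P=plane(Ct,[px],.04)[0]; R=down(np.arctan2(P[1],P[0])+np.pi/2)
    manip.move_to(np.r_[P[:2],.26]+R[:,0]*.04,R); manip.wait(.2)
    C=cam("wrist"); im=save(C,"w_"+nm); u=proj(C,[P])[0].astype(int); print(nm,u,status.get_time_s())
    ims.append(cv2.resize(im,(400,250)))
cv2.imwrite("pics/m1.png",np.vstack([np.hstack(ims[:2]),np.hstack([ims[2],ims[2]*0])]))
E
```

```text
white [326 198] 2.15
grey [326 197] 3.475
red [326 196] 4.9
```

View pics/m1.png

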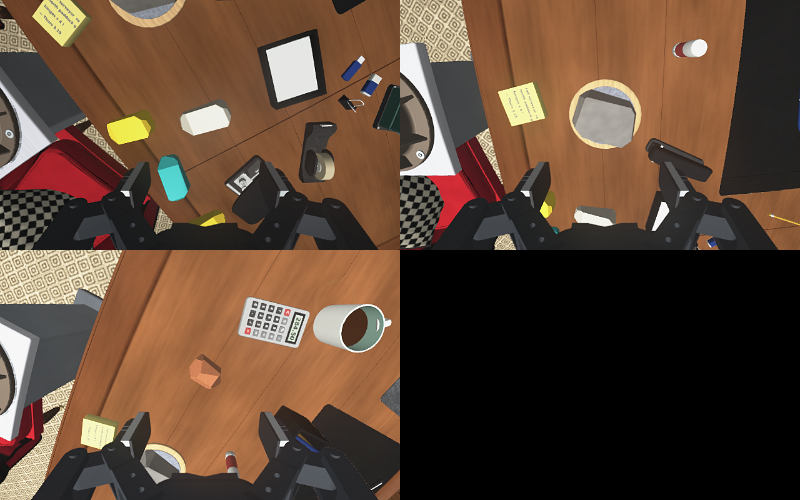

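The wrist views show the white wedge at about (205,120) in the mosaic, the grey stone at (605,118) and the red stone at (205,370). The yellow and cyan wedges sit beside the white one. Now enlarged crops.

```bash
python3 - <<'E'
from h import *
out=[]
for nm,h in (("white",50),("grey",65),("red",50)):
    C,im=load("w_"+nm); c=im[196-h:196+h,326-h:326+h]; c=cv2.resize(c,(390,390),interpolation=cv2.INTER_CUBIC)
    for k in range(0,2*h,10): 
        x=int(k*390/(2*h)); cv2.line(c,(x,0),(x,5),(0,255,0),1); cv2.line(c,(0,x),(5,x),(0,255,0),1)
    out.append(c)
    # white mask etc
    hsv=cv2.cvtColor(im,cv2.COLOR_BGR2HSV)
    if nm=="red":
        m=((hsv[...,1]>100)&((hsv[...,0]<9)))
    else: m=(hsv[...,1]<60)
    m=np.uint8(m)*255; m[:196-h]=0;m[196+h:]=0;m[:,:326-h]=0;m[:,326+h:]=0
    cs=max(cv2.findContours(m,0,1)[0],key=cv2.contourArea)
    print(nm,cv2.contourArea(cs),cv2.approxPolyDP(cv2.convexHull(cs),1.5,True)[:,0].tolist())
cv2.imwrite("pics/c1.png",np.hstack(out[:2])); cv2.imwrite("pics/c2.png",out[2])
E
```

```text
white 3143.5 [[360, 163], [369, 184], [365, 201], [311, 216], [292, 207], [288, 188], [294, 179], [351, 158]]
grey 7548.0 [[290, 151], [300, 145], [324, 138], [346, 141], [362, 151], [373, 167], [377, 182], [370, 224], [353, 236], [313, 228], [291, 219], [280, 205], [276, 194], [285, 159]]Traceback (most recent call last):
  File "<stdin>", line 14, in <module>
ValueError: max() iterable argument is empty
```

```bash
python3 - <<'E'
from h import *
out=[]
for nm,h in (("white",50),("grey",65),("red",50)):
    C,im=load("w_"+nm); c=im[196-h:196+h,326-h:326+h]; c=cv2.resize(c,(390,390),interpolation=cv2.INTER_CUBIC)
    for k in range(0,2*h,10): 
        x=int(k*390/(2*h)); cv2.line(c,(x,0),(x,5),(0,255,0),1); cv2.line(c,(0,x),(5,x),(0,255,0),1)
    out.append(c)
hsv=cv2.cvtColor(im,cv2.COLOR_BGR2HSV); print(hsv[196,326],hsv[188,330],hsv[160,300],hsv[205,345])
cv2.imwrite("pics/c1.png",np.hstack(out[:2])); cv2.imwrite("pics/c2.png",out[2])
E
```

```text
[ 11 145 167] [ 11 145 172] [ 11 151 155] [ 11 140 235]
```

View pics/c1.png

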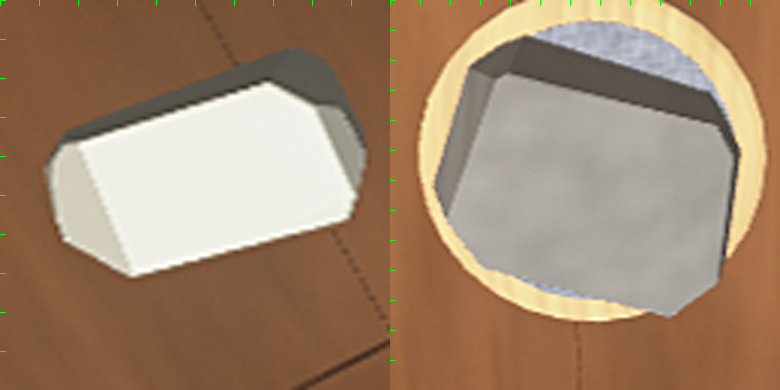

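View pics/c2.png

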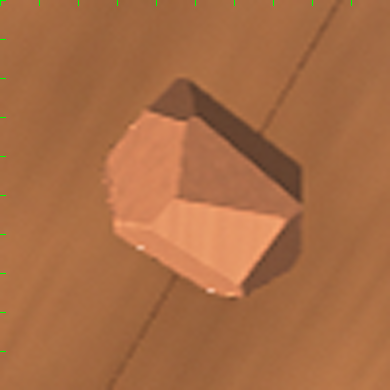

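White: the narrow cream facet on the left and the longer top face running to the right end suggest its thick +x end is on the right. Grey's top face and red's parallel sides are clear. I still need the signs of the grey slope and the red lean, so next is a preliminary metric check and then oblique second views.

```bash
cat >> h.py <<'E'
def crop2px(p,h,ox=0): return (np.float64(p)-[ox,0]+.5)*(2*h)/390-.5+np.array([326-h,196-h])
E
python3 - <<'E'
from h import *
C,_=load("w_white")
A=plane(C,crop2px([(80,145),(133,275)],50),.025); B=plane(C,crop2px([(268,82),(350,218)],50),.039)
print("white",A.round(4).tolist(),B.round(4).tolist(),np.linalg.norm(A[0]-A[1]),np.linalg.norm(B-A,axis=1))
d=(B-A); print("yaw",np.arctan2(d[:,1],d[:,0]), "perp width",abs(np.cross((A[1]-A[0])[:2],d[0,:2]/np.linalg.norm(d[0,:2]))))
C,_=load("w_grey")
G=plane(C,crop2px([(505,72),(720,125),(735,155),(718,280),(670,315),(485,265),(447,218)],65,390),.058);print("grey",G.round(3).tolist())
e=G[1]-G[0];print(np.arctan2(e[1],e[0]))
C,_=load("w_red")
for z in(.014,.054):
  r=plane(C,crop2px([(185,78),(302,165),(113,230),(240,297),(107,160),(302,210)],50),z);e=np.array([r[1]-r[0],r[3]-r[2]]);print("red",r.round(3).tolist(),np.arctan2(e[:,1],e[:,0]))
E
```

```text
white [[0.4748, -0.2585, 0.025], [0.466, -0.3062, 0.025]] [[0.5389, -0.2679, 0.039], [0.5398, -0.3199, 0.039]] 0.048547193684324946 [0.06627801 0.07644349]
yaw [-0.14565989 -0.18383101] perp width 0.048514271905335554
grey [[0.51, 0.038, 0.058], [0.59, 0.014, 0.058], [0.596, 0.002, 0.058], [0.59, -0.05, 0.058], [0.57, -0.065, 0.058], [0.496, -0.04, 0.058], [0.483, -0.019, 0.058]]
-0.285011388480071
red [[0.496, 0.317, 0.014], [0.545, 0.31, 0.014], [0.5, 0.258, 0.014], [0.551, 0.258, 0.014], [0.487, 0.279, 0.014], [0.553, 0.296, 0.014]] [-0.14123017 -0.00822463]
red [[0.492, 0.325, 0.054], [0.536, 0.319, 0.054], [0.496, 0.272, 0.054], [0.541, 0.272, 0.054], [0.484, 0.291, 0.054], [0.543, 0.306, 0.054]] [-0.14123017 -0.00822463]<stdin>:5: DeprecationWarning: Arrays of 2-dimensional vectors are deprecated. Use arrays of 3-dimensional vectors instead. (deprecated in NumPy 2.0)
```

```bash
python3 - <<'E'
from h import *
R=down(0.)
out=[]
for nm,y,z,t in (("r2",.08,.15,(.515,.29,.04)),("g2",.19,.17,(.535,-.015,.05))):
    manip.move_to([.49,y,z],R); manip.wait(.2)
    C=cam("wrist"); im=save(C,nm); u=np.clip(proj(C,[t])[0].astype(int),50,589); print(nm,u,status.get_time_s())
    h=50
    u=[np.clip(u[0],h,640-h),np.clip(u[1],h,400-h)];print(u)
    out.append(cv2.resize(im[u[1]-h:u[1]+h,u[0]-h:u[0]+h],(390,390),interpolation=cv2.INTER_CUBIC))
cv2.imwrite("pics/c3.png",np.hstack(out))
E
```

```text
r2 [ 86 169] 6.675
[np.int64(86), np.int64(169)]
g2 [559 144] 7.45
[np.int64(559), np.int64(144)]
```

View pics/c3.png

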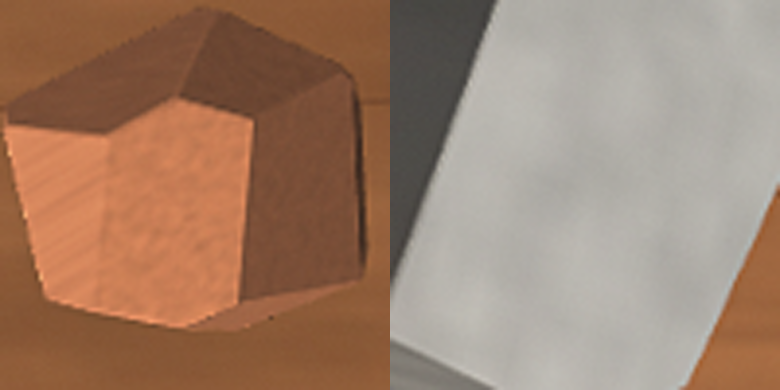

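The left crop (r2) shows the red stone with its height pointing image-left. The grey crop is too tight. I'll re-compose both from the same snapshots, rotated upright and with pixel ticks.

```bash
python3 - <<'E'
from h import *
out=[]
C,r=load("r2");_,g=load("g2")
for im,x,y,h in ((r,78,169,55),(g,550,125,85)):
    x0,y0=x-h,y-h; c=im[y0:y+h,x0:x+h]; c=cv2.resize(c,(390,390),interpolation=cv2.INTER_CUBIC);print(x0,y0)
    for k in range(0,2*h,10):
        t=int(k*390/(2*h)); cv2.line(c,(t,0),(t,5),(0,255,0),1); cv2.line(c,(0,t),(5,t),(0,255,0),1)
    out.append(c)
cv2.imwrite("pics/c4.png",np.hstack([cv2.rotate(out[0],cv2.ROTATE_90_CLOCKWISE),cv2.rotate(out[1],cv2.ROTATE_90_COUNTERCLOCKWISE)]))
E
```

```text
23 114
465 40
```

View pics/c4.png

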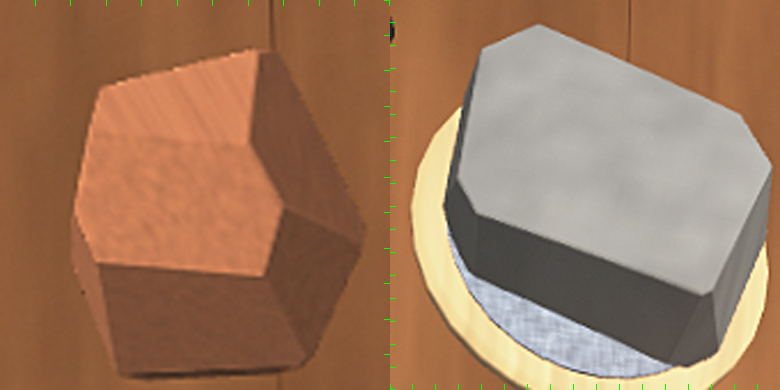

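r2 (rotated upright, right = +x) shows the red stone's foot at the bottom, from (120,375) to (300,365), with the bulge out to the right at (365,235). g2 shows the grey near side shorter at the left (+x) than at the right, so it slopes down towards +x. I'll triangulate the corners to verify.

```bash
cat >> h.py <<'E'
def tri(C1,p1,C2,p2):
    o1,d1=rays(C1,[p1]);o2,d2=rays(C2,[p2]);d1=d1[0];d2=d2[0]
    s=np.linalg.lstsq(np.c_[d1,-d2],o2-o1,rcond=None)[0]
    a,b=o1+s[0]*d1,o2+s[1]*d2; return (a+b)/2,np.linalg.norm(a-b)
E
python3 - <<'E'
from h import *
C1,_=load("w_grey");C2,_=load("g2")
W=dict(a=(505,72),b=(720,125),c=(735,155),d=(718,280),e=(670,315),f=(485,265),g=(447,218))
G=dict(a=(712,293),b=(475,212),c=(460,180),d=(482,48),e=(540,25),f=(740,115),g=(770,165))
Q=[]
for k in W:
    X,Y=G[k];p2=np.array([465,40])+(np.array([389-Y,X-390])+.5)*170/390-.5
    P,gap=tri(C1,crop2px(W[k],65,390),C2,p2);Q.append(P);print(k,P.round(4),round(gap*1e3,1))
Q=np.array(Q);c=Q.mean(0);n=np.linalg.svd(Q-c)[2][2];n*=np.sign(n[2]);print(c,n,"tilt",np.degrees(np.arccos(n[2])),"downslope yaw",np.arctan2(n[1],n[0]))
C1,_=load("w_red");C2,_=load("r2")
W=[(185,78),(302,165),(113,230),(240,297),(107,160),(302,210),(188,120),(178,198),(155,222),(298,265),(150,110)]
R=dict(A=(100,88),B=(260,50),C=(250,143),D=(92,133),E=(283,205),F=(265,275),G=(95,265),H=(72,210),I=(365,235),J=(300,365),K=(120,375))
for k,(X,Y) in R.items():
    p2=np.array([23,114])+(np.array([Y,389-X])+.5)*110/390-.5
    for w in W:
        P,gap=tri(C1,crop2px(w,50),C2,p2)
        if gap<.004 and -.01<P[2]<.09: print(k,w,P.round(4),round(gap*1e3,1))
E
```

```text
a [0.5097 0.0409 0.072 ] 2.8
b [0.591  0.0119 0.049 ] 1.2
c [ 0.5971 -0.0012  0.0465] 1.9
d [ 0.5911 -0.055   0.0476] 0.6
e [ 0.5707 -0.07    0.0482] 0.8
f [ 0.4966 -0.0368  0.0656] 1.4
g [ 0.4849 -0.0155  0.0694] 0.5
[ 0.54872476 -0.01797005  0.05690324] [ 0.20601224 -0.07496295  0.97567388] tilt 12.663636111551874 downslope yaw -0.34898280211165505
A (185, 78) [0.4936 0.3244 0.05  ] 2.6
A (188, 120) [0.4981 0.3153 0.0595] 0.4
A (178, 198) [0.5042 0.2978 0.077 ] 1.2
B (302, 165) [0.5355 0.3186 0.0546] 0.5
B (302, 210) [0.5387 0.3086 0.0653] 3.6
C (240, 297) [0.5361 0.2785 0.0731] 0.6
D (185, 78) [0.4915 0.3217 0.0417] 3.5
D (155, 222) [0.5021 0.288  0.0763] 1.1
E (240, 297) [0.5401 0.2738 0.0592] 0.7
G (113, 230) [0.4955 0.2728 0.0558] 0.0
H (113, 230) [0.4941 0.2773 0.0685] 0.1
I (302, 210) [0.5539 0.2965 0.0153] 2.2
I (298, 265) [0.5566 0.2834 0.0329] 1.0
K (107, 160) [0.4869 0.2772 0.0078] 0.4
```

```bash
python3 - <<'E'
from h import *
C2,r=load("r2")
f=lambda X,Y:np.array([23,114])+(np.array([Y,389-X])+.5)*110/390-.5
for z in (0,.014): print(z,plane(C2,[f(120,375),f(300,365),f(130,379),f(275,372)],z).round(4).tolist())
print(plane(C2,[f(95,265),f(265,275)],.054).round(4).tolist())
c=r[114:224,88:145]  # bottom of the stone, zoomed, upright
cv2.imwrite("pics/c5.png",cv2.resize(cv2.rotate(c,cv2.ROTATE_90_CLOCKWISE),None,fx=7,fy=7,interpolation=cv2.INTER_CUBIC))
Q=np.array([[0.5097,0.0409],[.591,.0119],[.5971,-.0012],[.5911,-.055],[.5707,-.07],[.4966,-.0368],[.4849,-.0155]])
for y in (-.29,-.35,-.4):
    a=np.array([[np.cos(y),-np.sin(y)],[np.sin(y),np.cos(y)]]);q=Q@a;print(y,(q.min(0)+q.max(0))/2@a.T,np.ptp(q,axis=0), (q-[.5487*a[0,0]-.018*a[1,0],0]).round(3).tolist())
C,im=load("w_grey")
hsv=cv2.cvtColor(im,cv2.COLOR_BGR2HSV);m=np.uint8((hsv[...,0]>15)&(hsv[...,0]<30)&(hsv[...,1]>60)&(hsv[...,2]>150))*255
m[:110]=0;m[260:]=0;m[:,:250]=0;m[:,420:]=0
c=cv2.convexHull(max(cv2.findContours(m,0,1)[0],key=len))[:,0]
P=plane(C,c,.012);P=P[:,:2]
s=np.linalg.lstsq(np.c_[2*P,np.ones(len(P))],(P**2).sum(1),rcond=None)[0];print("plinth",s[:2],np.sqrt(s[2]+s[:2]@s[:2]))
E
```

```text
0 [[0.4843, 0.2825, 0.0], [0.5357, 0.275, 0.0], [0.4873, 0.2807, 0.0], [0.5288, 0.2743, 0.0]]
0.014 [[0.4887, 0.2728, 0.014], [0.5375, 0.2657, 0.014], [0.4915, 0.2711, 0.014], [0.531, 0.265, 0.014]]
[[0.4948, 0.2743, 0.054], [0.5354, 0.2621, 0.054]]
-0.29 [ 0.54385194 -0.01563979] [0.11306061 0.08882616] [[-0.054, 0.185], [0.032, 0.18], [0.042, 0.17], [0.051, 0.116], [0.036, 0.096], [-0.045, 0.107], [-0.062, 0.124]]
-0.35 [ 0.54503533 -0.01597663] [0.11330585 0.08389545] [[-0.057, 0.213], [0.029, 0.214], [0.04, 0.204], [0.053, 0.151], [0.038, 0.13], [-0.042, 0.136], [-0.061, 0.152]]
-0.4 [ 0.54672186 -0.01462085] [0.1131987  0.08334009] [[-0.059, 0.236], [0.027, 0.241], [0.038, 0.231], [0.053, 0.18], [0.041, 0.158], [-0.041, 0.159], [-0.06, 0.175]]
plinth [ 0.54042716 -0.01274821] 0.07604308585659345
```

View pics/c5.png

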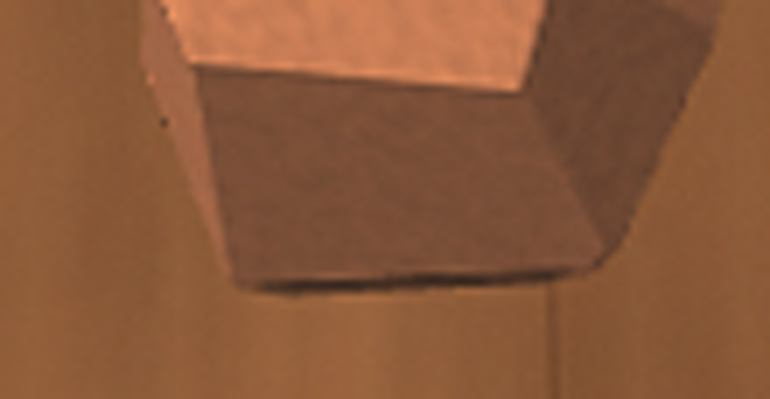

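Foot edge comes out 41.5 mm long and red's sides 44.8 mm apart, matching the given sizes. Red is at about (0.511, 0.292) with yaw -0.155. Grey's tilt is 12.7° with downslope yaw about -0.355 and grey_top about (0.544, -0.016, 0.058). White is at about (0.501, -0.287) with yaw -0.165. Now grasping white and holding it above the slope.

```bash
python3 - <<'E'
from h import *
c,s=np.cos,np.sin
yw=-.165; O=np.array([.5014,-.2874,0]); R=down(yw); g=O+np.array([c(yw),s(yw),0])*.006
manip.move_to(g+[0,0,.12],R); manip.set_gripper(.85)
manip.move_linear(g+[0,0,.006],v=.12)
manip.set_gripper(0,60); print("w",status.get_width(),status.get_grasp_force())
F0=np.array(status.get_contact_force());manip.move_linear(g+[0,0,.15],v=.15);manip.wait(.2)
print("F",np.array(status.get_contact_force())-F0,status.get_wrist_torque(),status.get_width())
ps=-.355;t=np.radians(12);G=np.array([.544,-.016,.058])
n=np.array([s(t)*c(ps),s(t)*s(ps),c(t)]);x=np.array([c(t)*c(ps),c(t)*s(ps),-s(t)])
Rg=np.c_[x,np.cross(-n,x),-n]
T=G+x*.006+n*.006
manip.move_to(T+[0,0,.06],Rg); manip.wait(.2)
print(status.get_tcp_pos(),status.get_contact_force(),status.get_time_s())
C=cam("wrist");save(C,"hold")
cv2.imwrite("pics/scene1.png",imaging.snapshot("scene")[150:270,220:380])
E
```

```text
w 0.5963816406397392 63.10733199119568
F [  1.71152177  -1.58963577 -12.70297529] [ 0.0165863  -0.01031961  0.017991  ] 0.5986279382149307
[ 0.55071741 -0.01969406  0.12283665] [-0.54958033 -0.28238182 -3.80372804] 13.5167
```

Grasped at about 51 mm width, weight 3.8 N. Lowering with force monitoring.

```bash
python3 - <<'E'
from h import *
p=np.array(status.get_tcp_pos()); manip.move_linear(p-[0,0,.05],v=.08); manip.wait(.2)
F0=np.array(status.get_contact_force()); p=np.array(status.get_tcp_pos());print(F0)
for k in range(1,25):
    manip.move_linear(p-[0,0,.001*k],v=.03); manip.wait(.05)
    d=np.array(status.get_contact_force())-F0
    if d[2]>2.5: break
print(k,d,status.get_tcp_pos(),status.get_wrist_torque(),status.get_time_s())
E
```

```text
[ 0.09495441 -0.27916192 -3.16088446]
11 [-2.8515282   0.38670695  9.19300672] [ 0.55109257 -0.01935047  0.06280154] [-0.08480501  0.37264632  0.0161522 ] 17.8917
```

Contact came within 1 mm of the expected height. Releasing, retreating and looking.

```bash
python3 - <<'E'
from h import *
manip.wait(.2); print(status.get_contact_force())
manip.set_gripper(.85); R=np.array(status.get_tcp_rot()); p=np.array(status.get_tcp_pos())
manip.move_linear(p-R[:,2]*.08,v=.12)
P=np.array([.544,-.016,.09]); R=down(np.arctan2(P[1],P[0])+np.pi/2)
manip.move_to(np.r_[P[:2],.26]+R[:,0]*.04,R); manip.wait(.2)
C=cam("wrist");im=save(C,"p1");u=proj(C,[P])[0];print(u,status.get_time_s())
h=65;x0,y0=326-h,196-h
cv2.imwrite("pics/p1c.png",cv2.resize(im[y0:y0+2*h,x0:x0+2*h],(585,585),interpolation=cv2.INTER_CUBIC))
E
```

```text
[-0.82979246  1.0381677   6.69413025]
[326.11658571 213.26090998] 21.1
```

View pics/p1c.png

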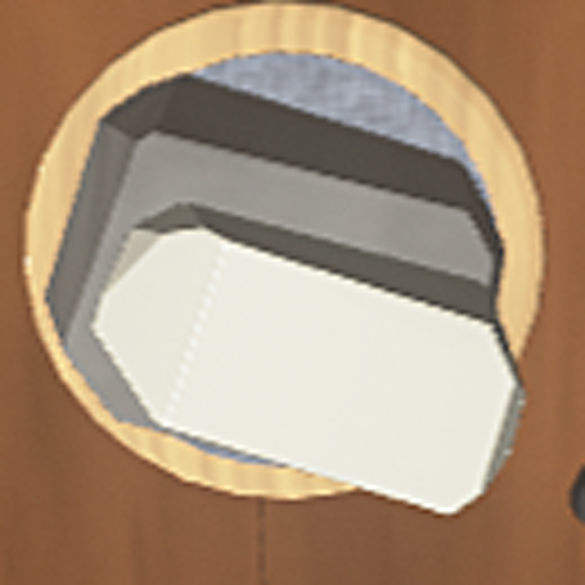

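White lies parallel to grey's edges with its level top visible: side edges (222,240)–(495,322) and (165,425)–(450,513), end edge at x≈518. I'll measure its pose.

```bash
python3 - <<'E'
from h import *
C,im=load("p1")
pts=np.array([(222,242),(495,322),(518,385),(480,490),(450,513),(165,425)],float)
px=(pts+.5)*130/585-.5+np.array([261,131])
P=plane(C,px,.0893);print(P.round(4).tolist())
e1=P[1]-P[0];e2=P[4]-P[5];print(np.arctan2(e1[1],e1[0]),np.arctan2(e2[1],e2[0]))
y=(np.arctan2(e1[1],e1[0])+np.arctan2(e2[1],e2[0]))/2
a=np.array([[np.cos(y),-np.sin(y)],[np.sin(y),np.cos(y)]]);q=P[:,:2]@a;print(y,q.round(4).tolist())
ym=(q[0,1]+q[1,1]+q[4,1]+q[5,1])/4; xl=(q[0,0]+q[5,0])/2; xr=q[:,0].max(); print("xl xr",xl,xr)
print("white_top",np.array([(xl+xr)/2,ym])@a.T)
ps=-.355;print("expected",.544+np.cos(ps)*(.978*.006+.208*.0333),-.016+np.sin(ps)*(.978*.006+.208*.0333))
# grey corners re-measured vs first picture
pts=np.array([(155,130),(467,207)],float);px=(pts+.5)*130/585-.5+np.array([261,131])
print(plane(C,px[:1],.069),plane(C,px[1:],.049))
E
```

```text
[[0.5279, 0.0169, 0.0893], [0.5923, -0.0049, 0.0893], [0.5982, -0.0213, 0.0893], [0.5893, -0.0494, 0.0893], [0.5818, -0.0556, 0.0893], [0.5117, -0.0293, 0.0893]]
-0.3269704899655099 -0.35775448042366204
-0.342362485194586 [[0.4916, 0.1932], [0.5595, 0.1942], [0.5706, 0.1807], [0.5717, 0.1513], [0.5667, 0.143], [0.4919, 0.1441]]
xl xr 0.49173715082649905 0.5716679721591432
white_top [ 0.55745971 -0.01964617]
expected 0.5559966242365503 -0.020447210168972718
[[0.51161424 0.03989549 0.069     ]] [[0.59002729 0.01293056 0.049     ]]
```

White sits within 2 mm of plan and grey has not moved. Now the red stone.

```bash
python3 - <<'E'
from h import *
c,s=np.cos,np.sin
yr=-.155; O=np.array([.5108,.2923,0]); R=down(yr); g=O+np.array([c(yr),s(yr),0])*.005
p=np.array(status.get_tcp_pos())
manip.move_to(g+[0,0,.16],R); manip.set_gripper(.85); manip.wait(.1); 
manip.move_linear(g+[0,0,.020],v=.12)
manip.set_gripper(0,60); print("w",status.get_width(),status.get_grasp_force())
manip.move_linear(g+[0,0,.20],v=.15)
ps=-.345; Rg=down(ps); T=np.array([.5567,-.0200,.0893+.020])+np.array([c(ps),s(ps),0])*.005
manip.move_to(T+[0,0,.05],Rg); manip.wait(.2)
print(status.get_contact_force(),status.get_width(),status.get_tcp_pos(),status.get_time_s())
C=cam("wrist");im=save(C,"hold2")
cv2.imwrite("pics/hold2s.png",np.vstack([im[60:400],cv2.resize(imaging.snapshot("scene")[170:250,250:390],(640,260))]))
E
```

```text
w 0.5061985707182419 60.957715697586536
[-0.15735629  0.52925243 -2.80812282] 0.5067573126488063 [ 0.56158869 -0.02059234  0.15943317] 27.825
```

View pics/hold2s.png

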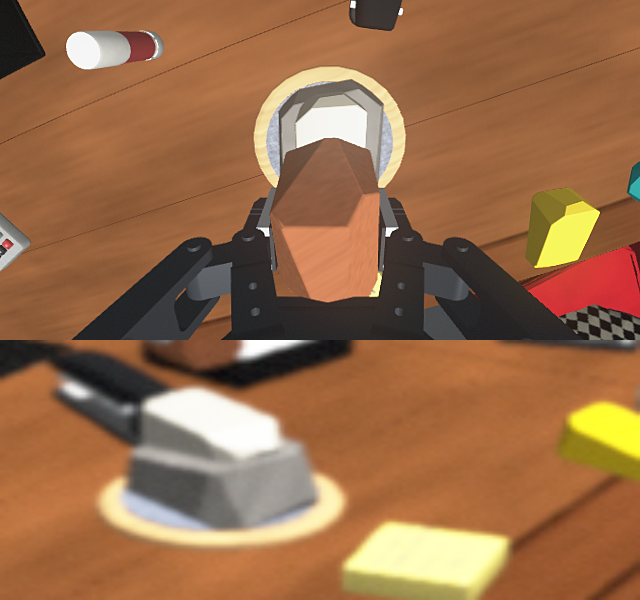

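Red is held squarely between the fingers (about 330,220), white rests on grey, and glue stick and stapler are clear. That was the tenth and last view. Lowering with force monitoring.

```bash
python3 - <<'E'
from h import *
p=np.array(status.get_tcp_pos()); manip.move_linear(p-[0,0,.042],v=.08); manip.wait(.2)
F0=np.array(status.get_contact_force()); p=np.array(status.get_tcp_pos());print(F0,p)
for k in range(1,20):
    manip.move_linear(p-[0,0,.001*k],v=.03); manip.wait(.05)
    d=np.array(status.get_contact_force())-F0
    if d[2]>2.2: break
print(k,d,status.get_tcp_pos(),status.get_wrist_torque(),status.get_time_s())
E
```

```text
[-0.26378951 -0.15002448 -1.54371142] [ 0.56182752 -0.02096386  0.11787644]
9 [-1.18412034  0.36203968  6.41888977] [ 0.56202119 -0.02099115  0.10927557] [-0.07317991  0.30512442  0.00883601] 31.5
```

```bash
python3 - <<'E'
from h import *
manip.wait(.2); manip.set_gripper(.75); p=np.array(status.get_tcp_pos())
manip.move_linear(p+[0,0,.10],v=.1)
R=down(np.pi/2); P=np.array([.555,-.02,.16])
manip.move_to([.555,.06,.32],R); manip.wait(.3)
def red(im):
    hsv=cv2.cvtColor(im,cv2.COLOR_BGR2HSV); b=im.astype(int)
    m=np.uint8((hsv[...,0]<12)&(hsv[...,1]>110))
    return m
C=cam("wrist");im=save(C,"fin"); 
print(status.get_time_s(),status.get_contact_force())
for k,Q in dict(white_top=(.557,-.02,.089),red_top=(.557,-.02,.169)).items(): print(k,proj(C,[Q])[0].round(1))
u=proj(C,[(.557,-.02,.125)])[0].astype(int); c=im[u[1]-60:u[1]+60,u[0]-60:u[0]+60]
# non-wood region: red-stone pixels inside the white/grey surroundings
for r in range(0,120,8):
    print(''.join('W' if p[1]<50 and p[2]>180 else 'g' if p[1]<60 else 'y' if p[0]>14 else 'r' for p in cv2.cvtColor(c,cv2.COLOR_BGR2HSV)[r,::3]))
E
```

```text
35.1583 [ 0.41966466 -1.28151889  0.21025187]
white_top [327.7 224.4]
red_top [327.9 254.4]
rryyyggggggggggggggggggWWWWWyyyyrrrrrrrr
ryyygggggWWWWWWWWWggggggggggrWyyyrrrrrrr
ryygggWWggggggWWWWWWWWWWggWWggWyyyrrrrrr
ryyggWWWWWWWWWWWggggggggWWgggWgyyyrrrrrr
ryggWWWWWWWWWWWWWWgWWWWWggggggyyyrrrrrrr
rryWWgWWWWWWWWWWrrrrrrrrrrWWWWgyrrrrrrrr
rrrrygWWWWWWWWWrrrrrrrrrrrrrrrrrrrrrrrrr
rrrrrryyyyWWWWrrrrrrrrrrrrrrrrrrrrrrrrrr
rrrrrrrrrryyyyrrrrrrrrrrrrrrrrrrrrrrggrr
rrrrrrrrrrrrrrrrrrrrrrrrrrrrrrrrrrrrrrrr
rrrrrrrrrrrrrrrrrrrrrrrrrrrrrrrrrrrrrrgg
rrrrrrrrrrrrrrrrrrrrrrrrrrrrrrrrrrrrrggg
rrrrrrrrrrrrrrrrrrrrrrrrrrrrrrrrrrrrrrrr
rrrrrrrrrrrrrrrrrrrrrrrrrrrrrrrrrrrrrrrr
rrrrrrrrrrrrrrrrrrrrrrrrrrrrrrrrrrrrrrrr
```

Red still stands over the white top. One numeric check of its +y side edge against prediction before handing in.

```bash
python3 - <<'E'
from h import *
C,im=load("fin"); hsv=cv2.cvtColor(im,cv2.COLOR_BGR2HSV).astype(int)
ps=-.345;a=np.array([[np.cos(ps),-np.sin(ps)],[np.sin(ps),np.cos(ps)]]);O=np.array([.5567,-.02])
S=lambda x,y,z:np.r_[O+a@[x,y],.0893+z]
p=proj(C,[S(-10,0,0)*0+S(-.010,.022,.014),S(.022,.022,.014)]);print("pred",p.round(1).tolist())
red=(hsv[...,0]<13)&(hsv[...,1]>=75)
pts=[]
for x in np.linspace(p[0,0],p[1,0],7).astype(int):
    y0=int(np.interp(x,p[:,0],p[:,1])); col=red[y0-25:y0+25,x]
    i=[k for k in range(46) if col[k:k+4].all()]; pts.append((x,y0,y0-25+i[0] if i else None))
print(pts)
E
```

```text
pred [[326.0, 211.2], [349.9, 219.2]]
[(np.int64(325), 211, 210), (np.int64(329), 212, 212), (np.int64(333), 213, 213), (np.int64(337), 214, 215), (np.int64(341), 216, 216), (np.int64(345), 217, 217), (np.int64(349), 218, 218)]
```

The edge matches the prediction to within 1 px, so red is upright and centred. Handing in.

```bash
python3 -c "
from plant import manip,status
print(manip.finish_job(),status.get_time_s())"
```

```text
the job is handed in; nothing more can be done
the job is handed in; nothing more can be done
```

The ornament is rebuilt and handed in after about 35 s: white measured within about 2 mm of plan on grey's slope, red's side edge within 1 px of prediction on its top, and grey did not move measurably when white was set down; the judge's verdict was not shown.

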